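# Gauge a spacer block on a lever thickness gauge with a safety catch

### The job

Check the thickness of the loose maple spacer block on the bench gauge: lay the block flat on the gauge's anvil so that it reaches well under the raised foot, and let go of it. Then flip the safety catch by pressing its outer thumb tab fully down, and after that pull the lever by its crosswise black T-grip towards the front, fully to its stop, so that the sprung foot comes down on the block. Finish while still holding the lever there (it springs back if let go), and leave the other things on the bench where they are.

Things in the scene. Friction and masses are not known exactly. Their poses are not given: they have to be found in the camera images.
- gauge: Grey bench thickness gauge, screwed to the bench. Origin on the bench (z=0) below the foot's axis; +x from its open front (robot side) to its back, +y left, +z up. In its mm: base x -90..125, y -161..39, 10 thick; column x 45..79, y -22..22, to z 140; overhanging head x -16..56, y -15..15, z 104..140, spindle 18 thick through it to z 197. In front of x = -16 it is open above the anvil.
- anvil_top (a point): Point on the flat steel anvil top below the foot, 30 mm above the bench; axes as the gauge's. In gauge mm the anvil spans x -95..36, y -30..30. A low fence stands across its back: front face at x = 36, 12 mm higher than the anvil.
- foot_face (a point): Centre of the flat underside of the round foot (18 mm across). With the lever at rest it stands 55 mm above the anvil top.
- foot (a joint): How far the sprung foot is pushed up into its spindle (m): 0 hanging free, at most 0.030. At the lever's stop the unpressed foot would be 10 mm above the anvil, so there it reads part thickness minus 10 mm (about 0.015 on the block). About 5 N on the block.
- spacer: The loose maple spacer block, plain wood, 120 mm long (its y axis), 50 mm wide (x), 25 mm thick (z), 80 g. Origin at the centre of its underside.
- spacer_mid (a point): Centre of the block, half-way up; axes as the block's (y is the long axis). It starts flat on the 3 mm cutting mat, long axis within 0.4 rad of pointing straight ahead from the robot. Gripped across its 50 mm width near the robot's end, the other end can go under the foot with the hand clear of the head.
- catch (a joint): Safety catch angle (rad). 0: closed, its round bar lies across in front of the lever's shaft and blocks it; 1.2: fully flipped, bar up (lever free from about 0.95). Starts at 0 to 0.15, stays where it is left, about 1.5 N at the tab. Pivot: pin along gauge x at gauge x 65, y -145, z 155 mm. At 0 the tab rises 35 degrees outward, at 1.2 it falls 34.
- catch_tab (a point): Pressing point on the upper face of the catch's flat thumb tab (22 mm wide along gauge x, 5 mm thick), 45 mm out from the pivot on the gauge's -y side; the tab ends 59 mm out. It starts about 184 mm above the bench, sinks about 50 mm and moves with the catch. Press it down from above.
- lever (a joint): Lever angle (rad): 0 at rest, leaning 0.35 rad from upright to the gauge's +x (back); 0.8 at its stop, leaning 0.45 rad to -x (front). A spring returns it; it takes about 2 N at the grip at first, 6 N at the stop. With the catch closed it gives less than 0.15 and must not be forced. The arm may sag under the spring: pull on until it is at the stop.
- handle: The lever's handle: steel shaft 12 mm thick with a black round T-grip at its end, 24 mm thick and 40 mm long, lying along the gauge's y. Origin on the hinge line; turns with the lever.
- grip (a point): Centre of the lever's T-grip, 150 mm from the hinge, 216 mm above the bench at rest, 225 mm when upright, 210 mm at the stop. It moves in the gauge's x-z plane at gauge y = -80 mm, and is easily pinched from above, fingers in front of and behind it.
- lever_hinge (a point): Hinge of the lever (fixed), gauge x=50, y=-80, z=75 mm; the hinge axis is the gauge's y.
- cork_block: Cork sanding block 56 x 96 x 33 mm, bystander. Origin at its underside.
- weight: Brass weight with a knob, 40 x 60 x 60 mm, bystander. Origin at its underside.
- tape_roll: Roll of linen tape 66 mm across, 30 mm high, bystander. Origin at its underside.

How it is judged:
On the way, in this order (a step that is already met when the one before it is completed fails the run):
1. the block lies flat on the anvil under the foot, let go, with the catch still closed (x of foot_face in the frame of spacer_mid between -0.021 and 0.021 m and y of foot_face in the frame of spacer_mid between -0.055 and 0.055 m and z of spacer_mid in the frame of anvil_top between 0.009 and 0.016 m and angle between spacer_mid's own z axis and vertical below 0.06 rad and contact force between each of the arm, the fingers and spacer below 0.2 N and value of joint catch below 0.5 rad and value of joint lever below 0.15 rad), for 0.2 s.
2. the catch is flipped while the lever is still at rest (value of joint catch above 0.95 rad and value of joint lever below 0.15 rad), for 0.1 s.
3. the lever is pulled to its stop and the foot stands on the block (x of foot_face in the frame of spacer_mid between -0.021 and 0.021 m and y of foot_face in the frame of spacer_mid between -0.055 and 0.055 m and z of spacer_mid in the frame of anvil_top between 0.009 and 0.016 m and angle between spacer_mid's own z axis and vertical below 0.06 rad and value of joint catch above 0.95 rad and value of joint lever above 0.72 rad and value of joint foot between 0.01 and 0.02 m), for 0.3 s.
At the end, for the whole second after the job is handed in: Block flat on the anvil (0.06 rad), foot axis at least 4 mm inside its edges; catch over 0.95 rad; robot still holding the lever (over 0.5 N) above 0.72 rad; foot joint reads 15 mm within 5 mm; block at rest; bystanders within 30 mm of their places (all of step 3 and linear speed of spacer below 0.02 m/s and contact force between any of the fingers, the arm and handle above 0.5 N); the arm keeps its last pose, push and grip.
It fails at once if the lever was forced against the closed catch (value of joint lever above 0.25 rad and value of joint catch below 0.6 rad).
It fails at once if a bystander was moved by more than 30 mm (distance of any of cork_block, weight, tape_roll from where it was at the start of the episode above 0.03 m).
It also fails if it takes over 64 s, if anything falls off the work surface, if the arm or the gripper's body presses on something with over 40 N, if the wrist force passes 120 N, or if a joint passes its speed limit or range.

### The arm

A 6-joint arm with a two-finger parallel gripper is mounted at the origin on a cart in front of the work surface, level with it; the furniture and walls round the work are solid. World frame = base frame: x ahead of the robot, y to its left, z up, the work surface at z = 0. Lengths are in m, angles in rad, forces in N, time in s.
With the tool pointing down it reaches from about 0.25 to 0.775 m from the base axis. Payload 4 kg.
Tool frame: the origin (TCP) lies between the finger pads; the fingertips stand bot.tip_extent ahead of it and the grasp point (between the pads) lies 6 mm ahead of it (bot.tip_extent is the distance from the TCP to the fingertips, in m); x points along the fingers, y is the direction in which the jaws open and shut, and the axes are right-handed (so a half turn about x gives the same grasp; the last joint's range is limited). The gripper opens to 85 mm and grips with 20 to 120 N. Pads are 22 mm wide; open, the fingers measure 114 mm over their backs; the gripper's body (76 mm by 85 mm) begins 54 mm behind the grasp point. The pads swing forward as they close: fully open they stand 13 mm farther back than shut.
Start: joints at [-0.103, 0.087, 1.371, -0, 1.684, -0.103], TCP at [0.55, -0, 0.256] pointing down, gripper open.
Joint ranges: [-3.1, 3.1], [-0.76, 2.03], [0.27, 2.55], [-1.08, 4.22], [0.17, 2.65], [-2.57, 2.57]. Speed limits (rad/s): [2.79, 2.79, 3.14, 3.14, 3.14, 3.14].

### API

Orientations are given as a rotation vector (axis times angle).
In Python, from plant import bot gives the robot as it stands.
- The arm moves only by the tool servo_tool, never from a script. Its argument "plan" is a list of rows, each a list of 7 numbers: the turn, a rotation vector about the tool's x, y, z in rad, then the shift along the tool's x, y, z in m, then the opening, from 0 (shut) to 1 (fully open). A call has 1 to 12 rows; each row is the pose to reach, as a shift and turn from the pose commanded when the call began, along the tool's axes at that moment; what a row does not reach only later rows make up. A row lasts 1/8 s, in which the tool goes at most 62.5 mm and 10.7 degrees, less where a joint would pass 70% of its speed; a pose out of reach is approached as far as the arm can. A call with a gripper value outside its range is refused whole. The fingers move at their own pace and stop on an object; "force" is the grip in N (left out, the last holds). Time passes only in rows, so rows that repeat a pose let the fingers close. It gives the time, the measured TCP pose, the force and the opening at its end, in the units of the state.
- bot.get_state(): the state, without advancing time (a new reading comes with each control period).
- bot.snapshot(name): name is "scene" or "side" or "wrist"; returns a dict with "color" (384x512x3 uint8, blue, green, red), "fx", "fy", "cx", "cy" (pixels), "dist_coeffs" ([k1, k2, p1, p2, k3] as OpenCV has them; the pictures are not rectified), "R" (3x3) and "t" (3): a world point X has camera coordinates R X + t. Camera axes: x right, y down, z forward; pixel columns grow to the right and rows downward; lengths in m; the calibration is good to about 2 mm. A picture is of the moment at which its call begins. There is no depth.
- bot.job_done(): hands the job in, once; it reports no verdict.
The state is a dict: "clock": time; "joint_pos": joint angles; "qvel": joint speeds; "tau": joint torques, N m; "position": TCP position; "tool_rot": TCP orientation; "contact_force": force on the tool from outside, world axes, zero at the start; "moment": the same for the moment, N m; "grip_width": opening from 0.0 (shut) to 1.0 (fully open).
Only numpy, scipy, OpenCV 4.12 (cv2) and the standard library are available. Lean on these libraries where they do the work, as an engineer would, in place of code of your own. Each camera call takes 0.05 s, during which the arm holds its last target.

## Working session

There is one attempt and no reset: what is moved stays moved. The work goes in short steps, Python scripts to look and compute and a tool call to move; the robot and the scene stay as the last step left them, time stands still between calls to the robot, and variables do not carry over. Pictures are saved under pics/ and viewed, and the job is handed in when it is done.

Besides the shell and the picture viewer there is one more tool, called after "Emit:" by a JSON object that holds its "method" and its "body", one argument or row to a line. servo_tool: Moves the arm, as the interface text tells. Its arguments: {"type":"object","properties":{"plan":{"type":"array","items":{"type":"array","items":{"type":"number"}}},"force":{"type":"number"}},"required":["plan"]}

```bash
ls; mkdir -p pics
python3 - <<'E'
from plant import bot
import cv2
print(bot.get_state(), bot.tip_extent)
for n in ["scene","side","wrist"]:
    s=bot.snapshot(n); cv2.imwrite(f"pics/{n}0.png",s["color"]); print(n,{k:s[k] for k in s if k!="color"})
E
```

```text
pics
{'clock': 0.0, 'joint_pos': array([-1.03091696e-01,  8.79711370e-02,  1.37232998e+00, -5.66225038e-06,
        1.68361031e+00, -1.03113525e-01]), 'qvel': array([ 0.00032446, -0.00093521, -0.00019283, -0.0003875 , -0.00076615,
       -0.00067911]), 'tau': array([ 4.64244640e-04, -3.51862407e+01, -3.13276148e+01,  2.58579206e-05,
        1.07225846e-02,  9.27783418e-06]), 'position': array([5.49531616e-01, 4.67104865e-05, 2.55091843e-01]), 'tool_rot': array([ 1.20826394,  1.21108002, -1.2107725 ]), 'contact_force': array([-0.78216176, -0.31320798,  0.71809573]), 'moment': array([ 0.02085612, -0.05819305,  0.00468616]), 'grip_width': 0.998455940153435} 0.025
scene {'fx': 385.63777715918707, 'fy': 385.63777715918707, 'cx': 259.5128672466153, 'cy': 195.53104643341084, 'dist_coeffs': array([-0.10272355,  0.        ,  0.        ,  0.        ,  0.        ]), 'R': array([[-0.65149189,  0.75860449, -0.00880605],
       [ 0.53059004,  0.44731459, -0.7199888 ],
       [-0.54224766, -0.47373927, -0.69392981]]), 't': array([ 0.342752  , -0.20861668,  1.48239177])}
side {'fx': 450.84804360962863, 'fy': 450.84804360962863, 'cx': 254.02403041437464, 'cy': 191.23847774154981, 'dist_coeffs': array([0.05077721, 0.        , 0.        , 0.        , 0.        ]), 'R': array([[-0.88639224, -0.46293274, -0.00143766],
       [-0.2259547 ,  0.43534907, -0.87144458],
       [ 0.40404611, -0.77211687, -0.49049187]]), 't': array([0.49602869, 0.24885208, 1.31551924])}
wrist {'fx': 273.3471877951812, 'fy': 273.3471877951812, 'cx': 255.66595196593408, 'cy': 186.4735514814896, 'dist_coeffs': array([0.01625381, 0.        , 0.        , 0.        , 0.        ]), 'R': array([[ 9.99996864e-01, -4.54861246e-04, -2.46265843e-03],
       [ 3.07506655e-04, -9.53622619e-01,  3.01004660e-01],
       [-2.48536214e-03, -3.01004474e-01, -9.53619489e-01]]), 't': array([-0.54867591, -0.03999992,  0.37910166])}
```

View pics/scene0.png

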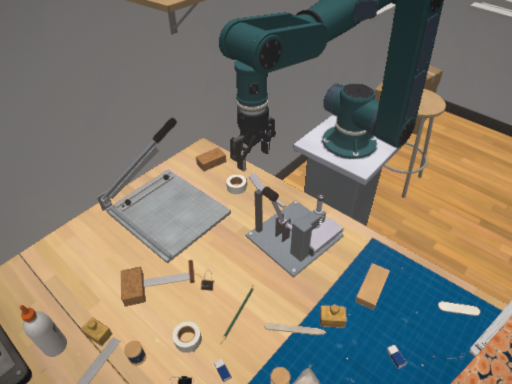

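View pics/side0.png

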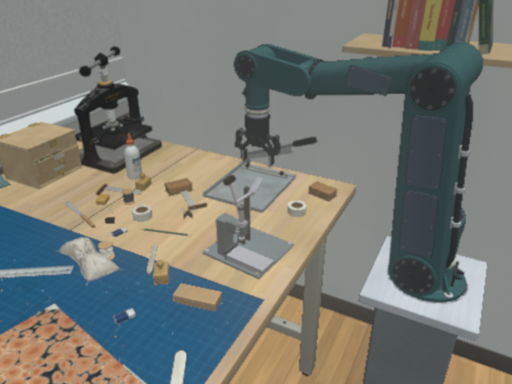

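View pics/wrist0.png

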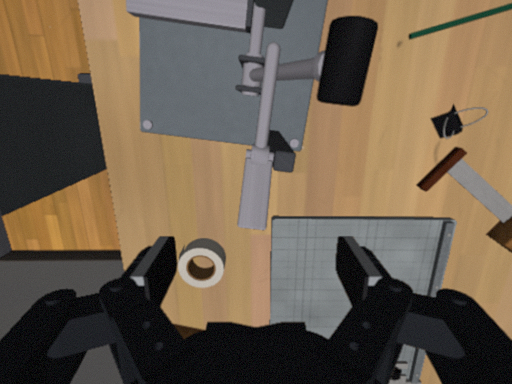

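```bash
cat > h.py <<'E'
import numpy as np, cv2
from scipy.spatial.transform import Rotation as Ro
def K(s): return np.array([[s["fx"],0,s["cx"]],[0,s["fy"],s["cy"]],[0,0,1.]])
def proj(s,P):
    r,_=cv2.Rodrigues(np.array(s["R"])); return cv2.projectPoints(np.array(P,float).reshape(-1,1,3),r,np.array(s["t"],float),K(s),np.array(s["dist_coeffs"]))[0].reshape(-1,2)
def plane(s,uv,z):
    n=cv2.undistortPoints(np.array(uv,float).reshape(-1,1,2),K(s),np.array(s["dist_coeffs"])).reshape(-1,2)
    R=np.array(s["R"]);c=-R.T@s["t"]; d=np.c_[n,np.ones(len(n))]@R
    return c+d*((z-c[2])/d[:,2])[:,None]
def crop(s,name,x0,y0,x1,y1,f):
    cv2.imwrite(f"pics/{name}.png",cv2.resize(s["color"][y0:y1,x0:x1],None,fx=f,fy=f,interpolation=cv2.INTER_CUBIC))
import pickle
def save(s,n): pickle.dump(s,open(n+".pkl","wb"))
def load(n): return pickle.load(open(n+".pkl","rb"))
E
python3 - <<'E'
from plant import bot
from h import *
for n in ["scene","side","wrist"]:
    s=bot.snapshot(n); save(s,n+"0")
crop(load("scene0"),"sc",230,170,400,320,4.5)
crop(load("side0"),"si",140,150,330,325,4)
E
```

```text
(no output)
```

View pics/sc.png

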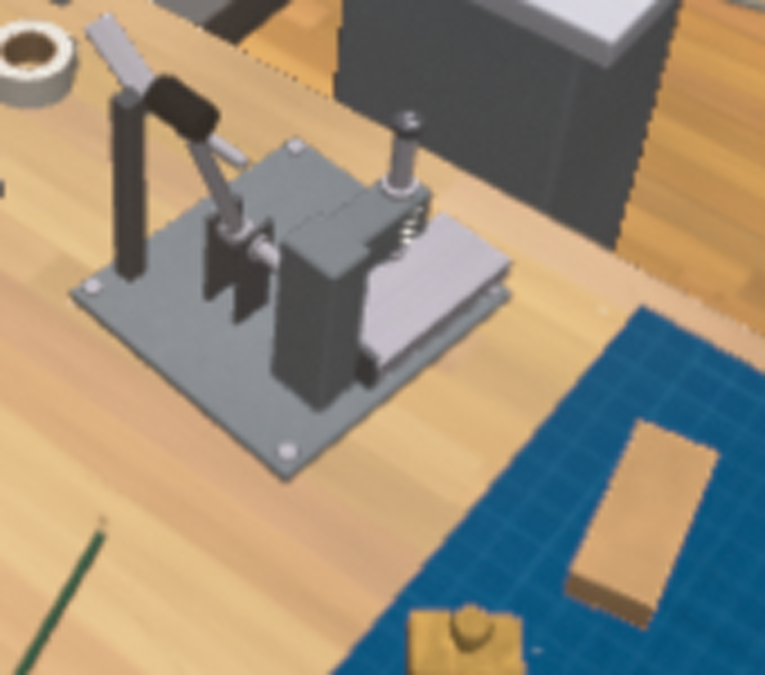

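View pics/si.png

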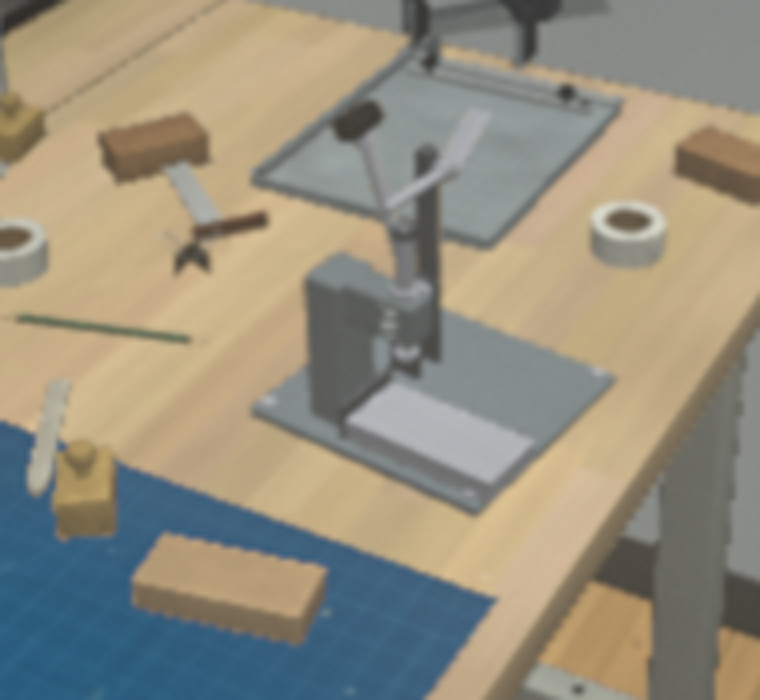

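Run:
```python
from h import *
from scipy.optimize import least_squares
sc,si,w=load("scene0"),load("side0"),load("wrist0")
u=lambda o,f,l:[np.array(o)+(np.array(p)+.5)/f-.5 for p in l]
S=u((230,170),4.5,[(75,293),(287,470),(510,290),(290,138)])
G=[(125,-161,10),(125,39,10),(-90,39,10),(-90,-161,10)]
T=u((140,150),4,[(612,377),(478,504),(255,407)]); GT=[G[3],G[2],G[1]]
W=[(140.5,133),(300,151)]; GW=[G[3],G[0]]
def tr(p,g):
    g=np.array(g)/1e3; c,s_=np.cos(p[2]),np.sin(p[2])
    return np.c_[p[0]+c*g[:,0]-s_*g[:,1],p[1]+s_*g[:,0]+c*g[:,1],g[:,2]]
f=lambda p:np.r_[(proj(sc,tr(p,G))-S).ravel(),(proj(si,tr(p,GT))-T).ravel(),(proj(w,tr(p,GW))-W).ravel()]
r=least_squares(f,[.5,.2,0]);print("gauge",r.x,np.round(r.fun.reshape(-1,2),1))
B=u((230,170),4.5,[(640,420),(718,455),(655,606),(570,578)])
C=u((140,150),4,[(165,535),(326,569),(300,622),(133,580)])
for s,q in((sc,B),(si,C)):
    P=plane(s,q,.028);print(np.round(P,4));print(P.mean(0),[np.linalg.norm(P[i]-P[i-1]) for i in range(4)])
```

```text
gauge [ 0.50419091  0.18521477 -0.11196714] [[-2.5 -0.9]
 [-0.5  0.9]
 [-0.1 -1. ]
 [-0.2 -1.5]
 [ 1.4 -0.8]
 [ 0.5  1.6]
 [-1.5  0.5]
 [-1.5 -0.6]
 [ 1.6 -0.3]]
[[0.4744 0.3585 0.028 ]
 [0.4672 0.4076 0.028 ]
 [0.5815 0.4283 0.028 ]
 [0.5962 0.3822 0.028 ]]
[0.52981988 0.39413078 0.028     ] [np.float64(0.12408013058106453), np.float64(0.04959072065459659), np.float64(0.11614412228885168), np.float64(0.04839227450485382)]
[[0.5912 0.3761 0.028 ]
 [0.4746 0.3545 0.028 ]
 [0.4635 0.4051 0.028 ]
 [0.5837 0.4227 0.028 ]]
[0.52825222 0.38959902 0.028     ] [np.float64(0.047148648084886294), np.float64(0.11859430755010975), np.float64(0.051824136865487196), np.float64(0.12145130748073954)]
```

Emit:
{"method": "servo_tool", "body": {
  "plan": [
    [-0.1,0,0,-0.06,0,0,1],
    [-1.74,0,0,-0.06,-0.062,-0.384,1],
    [-1.74,0,0,-0.06,-0.062,-0.384,1],
    [-1.74,0,0,-0.06,-0.062,-0.384,1],
    [-1.74,0,0,-0.06,-0.062,-0.384,1],
    [-1.74,0,0,-0.06,-0.062,-0.384,1],
    [-1.74,0,0,-0.06,-0.062,-0.384,1],
    [-1.74,0,0,-0.06,-0.062,-0.384,1],
    [-1.74,0,0,-0.06,-0.062,-0.384,1],
    [-1.74,0,0,-0.06,-0.062,-0.384,1],
    [-1.74,0,0,-0.06,-0.062,-0.384,1],
    [-1.74,0,0,-0.06,-0.062,-0.384,1]
  ]
}}

```text
clock: 1.8
position: [0.488, 0.3839, 0.3163]
tool_rot: [-0.131, 1.567, 0.131]
contact_force: [0.1, -0.2, 0.6]
grip_width: 1.003
```

Run:
```python
from plant import bot
from h import *
s=bot.snapshot("wrist"); save(s,"w1"); crop(s,"w1",0,0,512,384,1.55)
st=bot.get_state(); print(st["clock"],st["position"],Ro.from_rotvec(st["tool_rot"]).as_matrix().round(3),st["contact_force"])
```

```text
1.85 [0.48807281 0.3838661  0.31627824] [[ 0.    -0.167  0.986]
 [-0.     0.986  0.167]
 [-1.    -0.     0.   ]] [ 0.17561831 -0.70152676 -0.62962213]
```

View pics/w1.png

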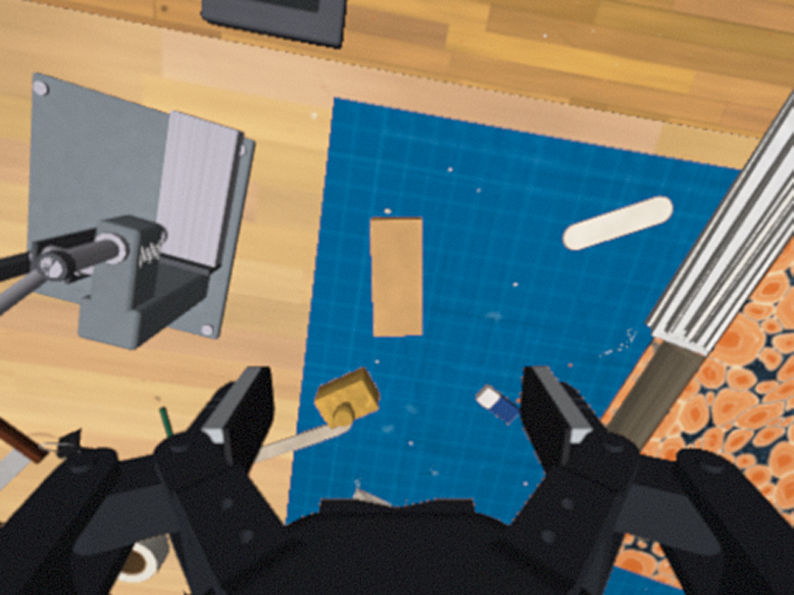

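Run:
```python
from h import *
s=load("w1"); crop(s,"w1a",0,30,170,230,3); crop(s,"w1b",225,130,285,225,6)
```

```text
(no output)
```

View pics/w1a.png

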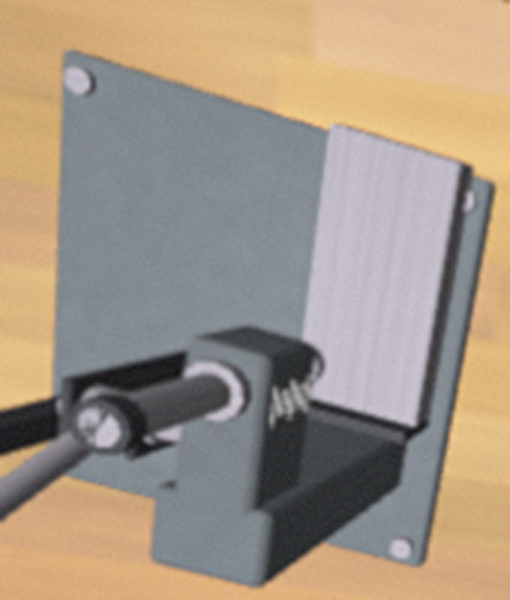

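View pics/w1b.png

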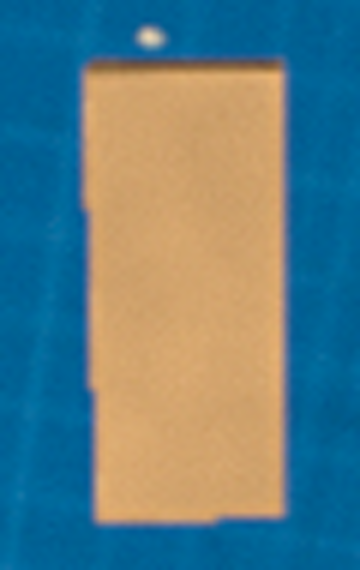

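Run:
```python
from h import *
from scipy.optimize import least_squares
s=load("w1")
u=lambda o,f,l:np.array([np.array(o)+(np.array(p)+.5)/f-.5 for p in l])
S=u((0,30),3,[(66,52),(494,184),(420,563),(333,125),(465,163),(416,428)])
G=[(-90,-161,10),(-90,39,10),(125,39,10),(-95,-30,30),(-95,30,30),(36,30,30)]
def tr(p,g):
    g=np.array(g)/1e3; c,s_=np.cos(p[2]),np.sin(p[2])
    return np.c_[p[0]+c*g[:,0]-s_*g[:,1],p[1]+s_*g[:,0]+c*g[:,1],g[:,2]]
r=least_squares(lambda p:(proj(s,tr(p,G))-S).ravel(),[.5,.2,0]);print("gauge",r.x,np.round(r.fun.reshape(-1,2),1))
P=plane(s,u((225,130),6,[(84,68),(286,66),(284,517),(95,522)]),.028)
print(np.round(P,4));print(P.mean(0),[np.linalg.norm(P[i]-P[i-1]) for i in range(4)])
B=[(-25,-60,28),(25,-60,28),(25,60,28),(-25,60,28)]
r2=least_squares(lambda p:(proj(s,tr(p,[(g[1],g[0],g[2]) for g in B]))-u((225,130),6,[(84,68),(286,66),(284,517),(95,522)])).ravel(),[.5,.4,0.1]);print("block",r2.x,r2.fun.round(1))
# targets
p=r.x
print(tr(p,[(-35,0,30),(-77,0,30),(101,-80,216),(65,-145-45*.82,184)]))
```

```text
gauge [ 0.50541413  0.18699926 -0.12393388] [[-1.  -1.5]
 [ 0.5 -0.4]
 [ 0.8  2.9]
 [-0.3 -0.7]
 [-0.3  0.4]
 [ 0.6  0.3]]
[[0.4724 0.3542 0.028 ]
 [0.4637 0.4031 0.028 ]
 [0.582  0.4247 0.028 ]
 [0.5918 0.375  0.028 ]]
[0.52746851 0.38927145 0.028     ] [np.float64(0.12125844564592463), np.float64(0.049679106898274976), np.float64(0.12028707754627117), np.float64(0.05068033411200473)]
block [0.52740105 0.38926958 0.17753425] [-0.1  0.2  0.1  0.2 -0.2  0.   0.2 -0.5]
[[ 0.47068258  0.19132585  0.03      ]
 [ 0.42900472  0.19651776  0.03      ]
 [ 0.59575011  0.09512755  0.216     ]
 [ 0.54742967 -0.00154067  0.184     ]]
```

Emit:
{"method": "servo_tool", "body": {
  "plan": [
    [-0.008,0,0,0.05,-0.0016,-0.0023,1],
    [-0.008,0,0,0.1,-0.0016,-0.0023,1],
    [-0.008,0,0,0.15,-0.0016,-0.0023,1],
    [-0.008,0,0,0.2,-0.0016,-0.0023,1],
    [-0.008,0,0,0.24,-0.0016,-0.0023,1],
    [-0.008,0,0,0.27,-0.0016,-0.0023,1],
    [-0.008,0,0,0.284,-0.0016,-0.0023,1],
    [-0.008,0,0,0.284,-0.0016,-0.0023,1]
  ]
}}

```text
clock: 2.85
position: [0.4857, 0.3817, 0.0316]
tool_rot: [-0.139, 1.568, 0.138]
contact_force: [0.1, -0.1, 0.8]
grip_width: 1.0
```

Run:
```python
from plant import bot
from h import *
s=bot.snapshot("wrist"); save(s,"w2"); crop(s,"w2",0,0,512,384,1.55)
st=bot.get_state(); print(st["clock"],st["position"],st["contact_force"])
```

```text
2.9 [0.48648762 0.38224752 0.03307445] [-0.56289837 -0.1765532  -0.22879157]
```

View pics/w2.png

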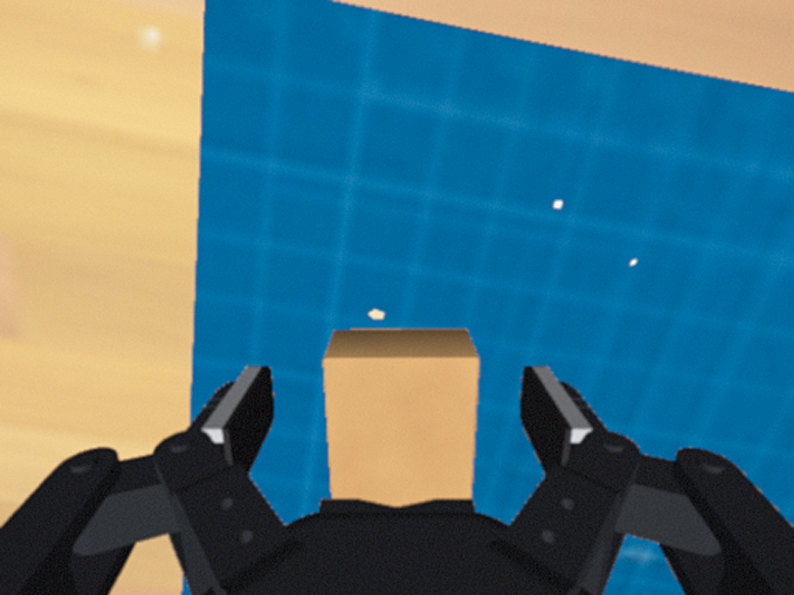

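Emit:
{"method": "servo_tool", "body": {
  "plan": [
    [0,0,0,0,0,0,0.4],
    [0,0,0,0,0,0,0.4],
    [0,0,0,0,0,0,0.4],
    [0,0,0,0,0,0,0.4],
    [0,0,0,0,0,0,0.4],
    [0,0,0,0,0,0,0.4]
  ],
  "force": 40
}}

```text
clock: 3.65
position: [0.487, 0.3827, 0.0342]
tool_rot: [-0.138, 1.563, 0.14]
contact_force: [-0.5, 0.3, 5.6]
grip_width: 0.577
```

```bash
cat >> h.py <<'E'
def rel(st,pos,yaw_world_turn=0):
    """shift in tool axes from pose st to world pos"""
    R=Ro.from_rotvec(st["tool_rot"]).as_matrix(); return R.T@(np.array(pos)-st["position"])
def tr(p,g):
    g=np.array(g,float).reshape(-1,3)/1e3; c,s_=np.cos(p[2]),np.sin(p[2])
    return np.c_[p[0]+c*g[:,0]-s_*g[:,1],p[1]+s_*g[:,0]+c*g[:,1],g[:,2]]
E
python3 - <<'E'
from h import *
from scipy.optimize import least_squares
s=load("w1")
u=lambda o,f,l:np.array([np.array(o)+(np.array(p)+.5)/f-.5 for p in l])
S=u((0,30),3,[(66,52),(494,184),(420,563),(333,125),(465,163),(416,428)])
G=[(-90,-161,10),(-90,39,10),(125,39,10),(-95,-30,30),(-95,30,30),(36,30,30)]
S0=S;G0=G
for drop in [(2,),(5,),()]:
    k=[i for i in range(6) if i not in drop]
    r=least_squares(lambda p:(proj(s,tr(p,[G[i] for i in k]))-S[k]).ravel(),[.5,.2,0]);print(drop,r.x)
p=r.x if 0 else np.array([.5052,.1865,-.118])
st={"position":np.array([.4857,.3817,.0316]),"tool_rot":np.array([-.139,1.568,.138])}
print(rel(st,np.r_[tr(p,[(-137,0,0)])[0,:2],.14]),tr(p,[(-137,0,0),(-77,0,0)]))
E
```

```text
(2,) [ 0.5058862   0.18744154 -0.12001013]
(5,) [ 0.50543903  0.18724193 -0.12266679]
() [ 0.50541413  0.18699926 -0.12393388]
[-0.10807644 -0.15590103 -0.14633792] [[0.36915269 0.20262851 0.        ]
 [0.42873545 0.19556493 0.        ]]
```

Emit:
{"method": "servo_tool", "body": {
  "plan": [
    [0,0,0,-0.03,0,0,0.4],
    [0,0,0,-0.06,0,-0.03,0.4],
    [0,0,0,-0.1,0,-0.07,0.4],
    [0.1,0,0,-0.108,-0.02,-0.12,0.4],
    [0.2,0,0,-0.108,-0.06,-0.146,0.4],
    [0.296,0,0,-0.108,-0.11,-0.146,0.4],
    [0.296,0,0,-0.108,-0.156,-0.146,0.4],
    [0.296,0,0,-0.108,-0.156,-0.146,0.4],
    [0.296,0,0,-0.108,-0.156,-0.146,0.4]
  ]
}}

```text
clock: 4.78
position: [0.3696, 0.2029, 0.1401]
tool_rot: [0.094, 1.569, -0.093]
contact_force: [-0.3, 0.1, -0.8]
grip_width: 0.575
```

Run:
```python
from plant import bot
from h import *
s=bot.snapshot("wrist"); save(s,"w3"); crop(s,"w3",0,0,512,384,1.55)
s=bot.snapshot("side"); save(s,"s3"); crop(s,"s3",200,130,340,290,3.7)
st=bot.get_state(); print(st["clock"],st["position"],st["contact_force"],Ro.from_rotvec(st["tool_rot"]).as_matrix().round(3))
```

```text
4.875 [0.36956151 0.20350285 0.14011539] [-0.31717466  0.09740272 -1.14721027] [[-0.001  0.117  0.993]
 [ 0.     0.993 -0.117]
 [-1.     0.    -0.001]]
```

View pics/w3.png

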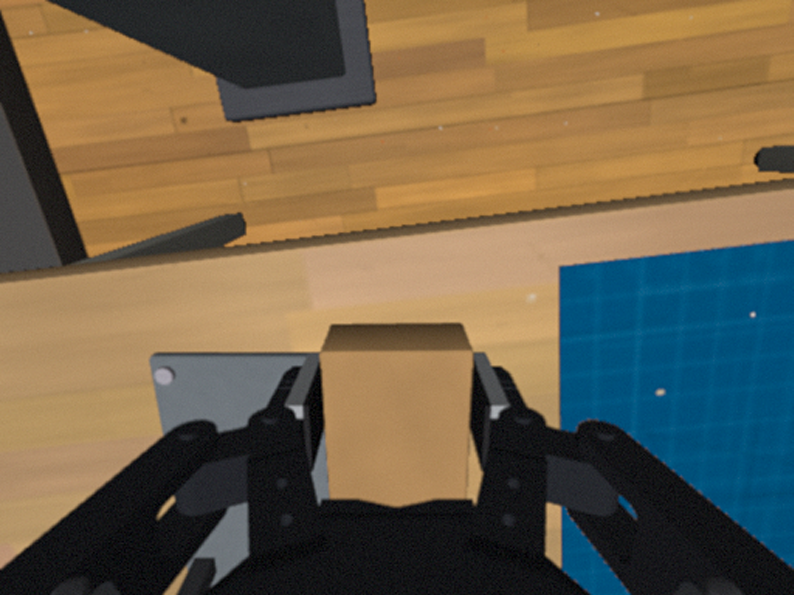

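View pics/s3.png

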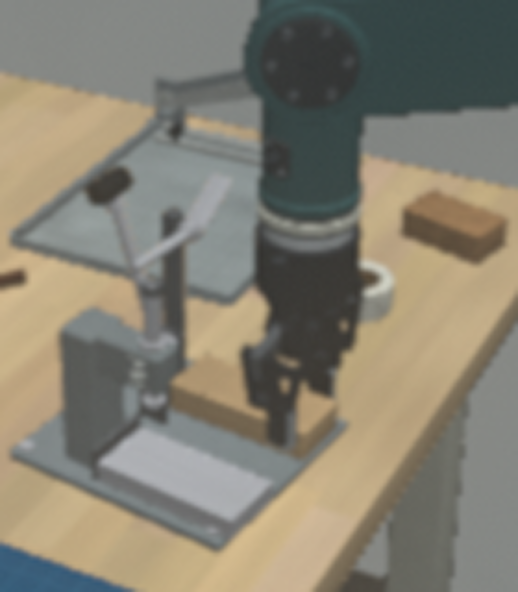

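Emit:
{"method": "servo_tool", "body": {
  "plan": [
    [0,0,0,0.03,0,0,0.4],
    [0,0,0,0.06,0,0,0.4],
    [0,0,0,0.07,0,0,0.4],
    [0,0,0,0.07,0,0,0.4]
  ]
}}

```text
clock: 5.38
position: [0.3694, 0.2032, 0.0699]
tool_rot: [0.092, 1.57, -0.093]
contact_force: [0.3, -0.5, -0.0]
grip_width: 0.576
```

Run:
```python
from plant import bot
from h import *
s=load("w3"); c=plane(s,[(155/1.55,353/1.55)],.01)[0]; print("corner",c, tr([.5055,.187,-.119],[(-90,-161,10)]))
s=bot.snapshot("wrist"); save(s,"w4"); crop(s,"w4",0,0,512,384,1.55)
s=bot.snapshot("side"); save(s,"s4"); crop(s,"s4",200,130,340,290,3.7)
st=bot.get_state(); print(st["clock"],st["position"],st["contact_force"])
```

```text
corner [0.39425181 0.04351108 0.01      ] [[0.39702268 0.03782336 0.01      ]]
5.475 [0.37061473 0.2033903  0.07146063] [ 0.76298207 -0.70971826 -1.00328919]
```

View pics/w4.png

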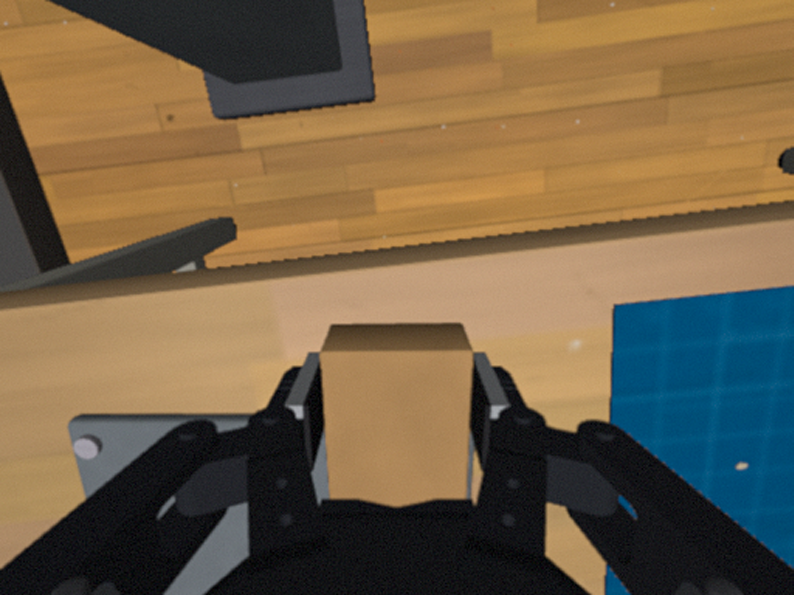

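View pics/s4.png

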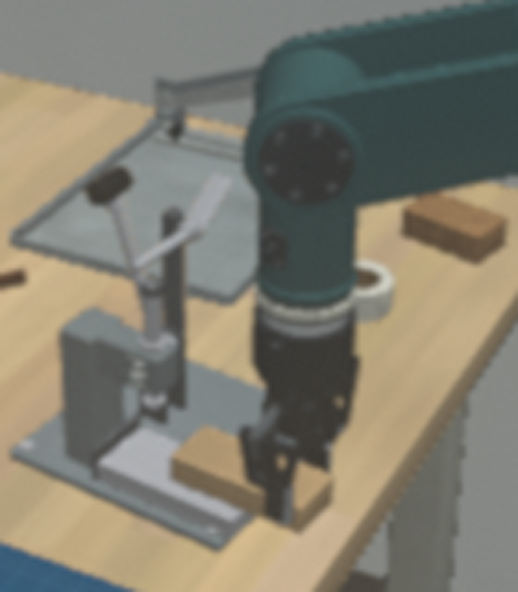

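Emit:
{"method": "servo_tool", "body": {
  "plan": [
    [0,0,0,0,0.001,0.03,0.4],
    [0,0,0,0,0.002,0.058,0.4],
    [0,0,0,0,0.002,0.06,0.4],
    [0,0,0,0.004,0.002,0.06,0.4],
    [0,0,0,0.007,0.002,0.06,0.4],
    [0,0,0,0.007,0.002,0.06,0.4]
  ]
}}

```text
clock: 6.22
position: [0.4286, 0.1976, 0.0628]
tool_rot: [0.093, 1.57, -0.093]
contact_force: [0.2, 0.2, -1.1]
grip_width: 0.573
```

Run:
```python
from plant import bot
from h import *
s=bot.snapshot("wrist"); save(s,"w5"); crop(s,"w5",0,0,512,384,1.55)
s=bot.snapshot("side"); save(s,"s5"); crop(s,"s5",200,130,340,290,3.7)
st=bot.get_state(); print(st["clock"],st["position"],st["contact_force"])
```

```text
6.325 [0.42913951 0.19769228 0.06326472] [ 0.08647677 -0.01289697 -0.5266788 ]
```

View pics/w5.png

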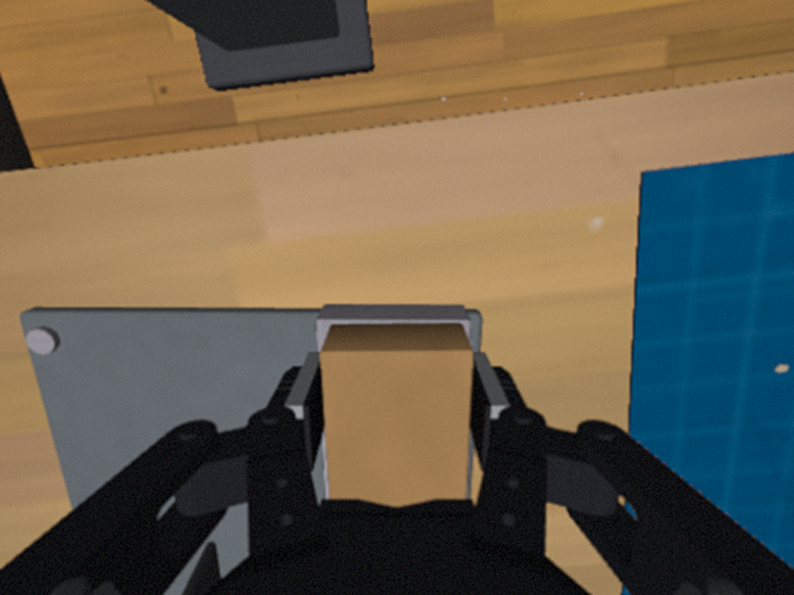

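View pics/s5.png

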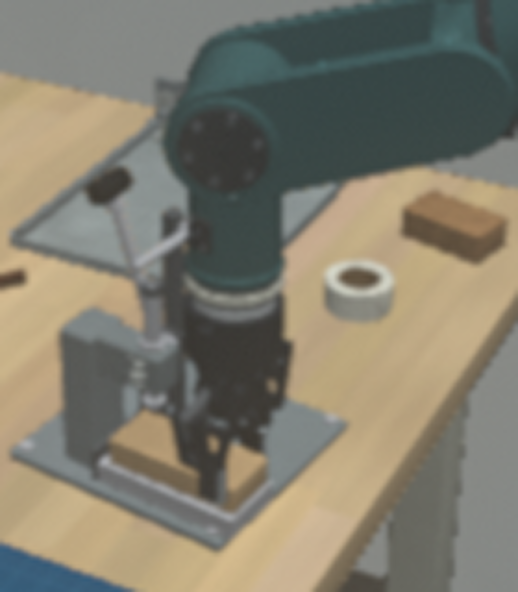

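Emit:
{"method": "servo_tool", "body": {
  "plan": [
    [0,0,0,0.002,0,-0.002,0.4],
    [0,0,0,0.004,0,-0.003,0.4],
    [0,0,0,0.005,0,-0.003,0.4],
    [0,0,0,0.005,0,-0.003,0.4]
  ]
}}

```text
clock: 6.82
position: [0.4273, 0.198, 0.061]
tool_rot: [0.093, 1.567, -0.093]
contact_force: [-5.1, -2.8, 12.0]
grip_width: 0.574
```

Emit:
{"method": "servo_tool", "body": {
  "plan": [
    [0,0,0,-0.002,0,0,0.4],
    [0,0,0,-0.002,0,0,0.6],
    [0,0,0,-0.002,0,0,0.7],
    [0,0,0,-0.002,0,0,0.8],
    [0,0,0,-0.002,0,0,0.8]
  ]
}}

```text
clock: 7.45
position: [0.4266, 0.1979, 0.0601]
tool_rot: [0.093, 1.569, -0.093]
contact_force: [-0.3, 0.1, 1.0]
grip_width: 0.8
```

Run:
```python
from plant import bot
from h import *
s=bot.snapshot("wrist"); save(s,"w6"); crop(s,"w6",0,0,512,384,1.55)
s=bot.snapshot("side"); save(s,"s6"); crop(s,"s6",200,130,340,290,3.7)
st=bot.get_state(); print(st["clock"],st["position"],st["contact_force"])
```

```text
7.55 [0.4266155  0.19793706 0.06018379] [0.30272762 0.28062038 0.79456122]
```

View pics/w6.png

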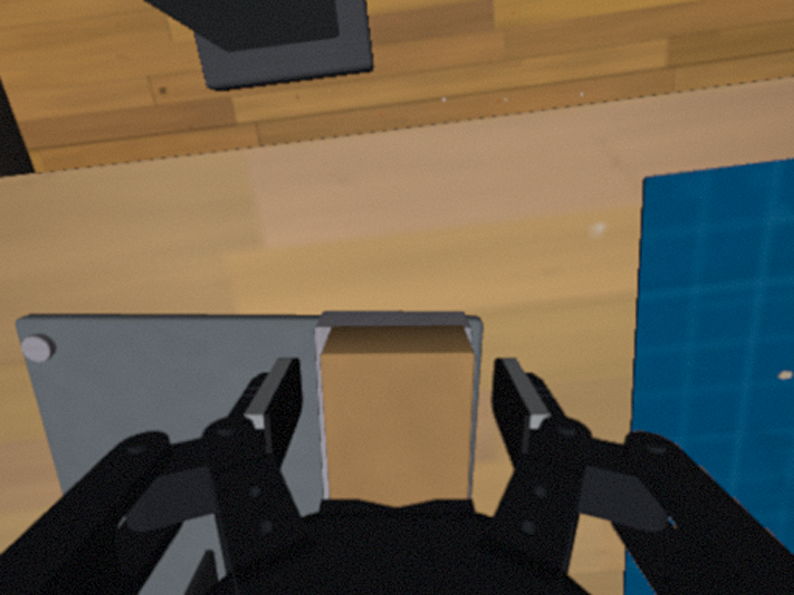

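View pics/s6.png

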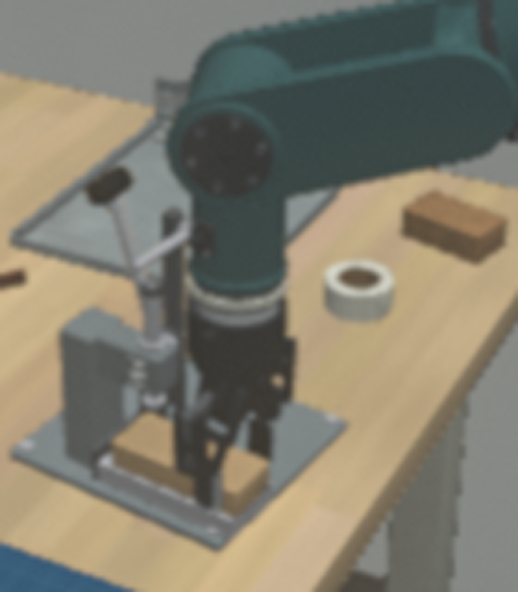

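Emit:
{"method": "servo_tool", "body": {
  "plan": [
    [0,0,0,-0.03,0,0,0.85],
    [0,0,0,-0.08,0,-0.01,0.85],
    [0,0,0,-0.14,0,-0.02,0.6],
    [0,0,0,-0.2,0,-0.02,0.3],
    [0.18,0,0,-0.24,-0.01,0,0.0],
    [0.36,0,0,-0.24,-0.05,0.03,0.0],
    [0.54,0,0,-0.24,-0.09,0.07,0.0],
    [0.72,0,0,-0.24,-0.13,0.1,0.0],
    [0.9,0,0,-0.24,-0.17,0.125,0.0],
    [1.08,0,0,-0.24,-0.1914,0.1444,0.0],
    [1.26,0,0,-0.24,-0.1914,0.1444,0.0],
    [1.44,0,0,-0.24,-0.1914,0.1444,0.0]
  ]
}}

```text
clock: 9.05
position: [0.5475, -0.0098, 0.2998]
tool_rot: [1.205, 1.212, -1.206]
contact_force: [-0.5, 0.5, -0.5]
grip_width: -0.002
```

Run:
```python
from plant import bot
from h import *
s=bot.snapshot("wrist"); save(s,"w7"); crop(s,"w7",0,0,512,384,1.55)
s=bot.snapshot("side"); save(s,"s7"); crop(s,"s7",180,110,340,290,3.3)
st=bot.get_state(); print(st["clock"],st["position"],st["joint_pos"],Ro.from_rotvec(st["tool_rot"]).as_matrix().round(3))
```

```text
9.15 [ 0.54738111 -0.00941212  0.3000461 ] [-1.20773411e-01  7.76065005e-02  1.29516046e+00  1.67652206e-05
  1.76924598e+00 -1.32669933e-01] [[-0.     1.     0.012]
 [ 0.     0.012 -1.   ]
 [-1.    -0.    -0.   ]]
```

View pics/w7.png

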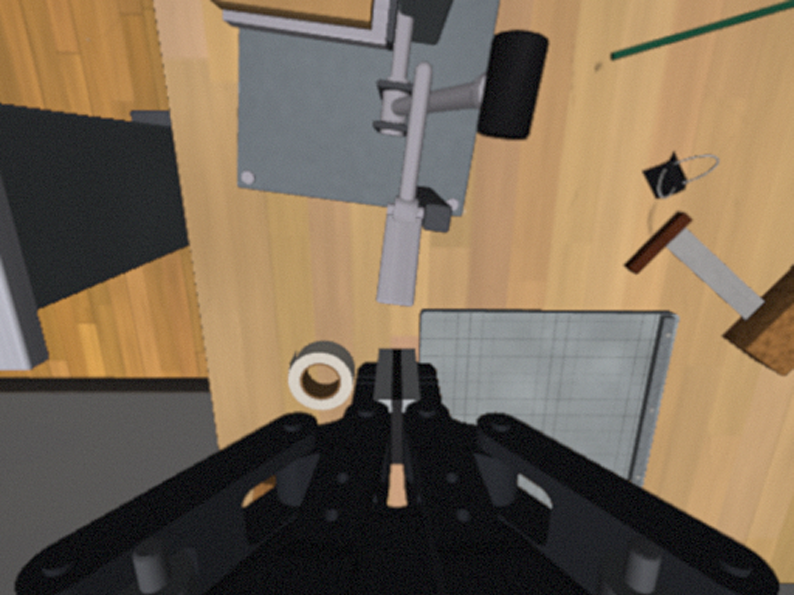

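View pics/s7.png

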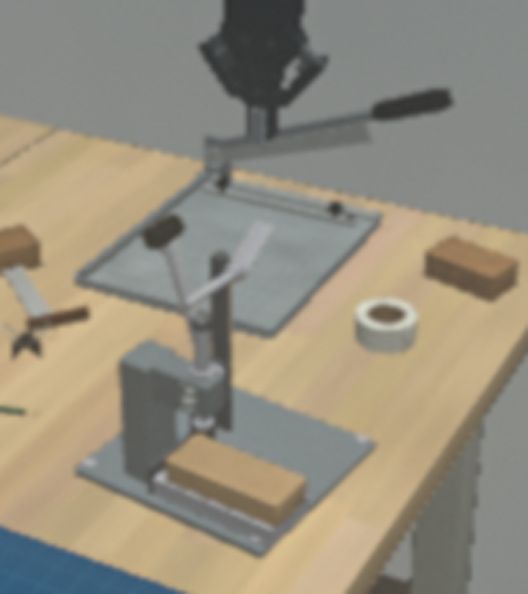

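Run:
```python
from h import *
s=load("w7")
for z in (.18,.19): print(plane(s,[(378/1.55,302/1.55),(414/1.55,303/1.55)],z).round(4))
print(plane(s,[(388/1.55,205/1.55),(421/1.55,207/1.55)],.158).round(4))
g=[.5055,.187,-.119]; c=np.cos
print(tr(g,[(54,-145-48,189),(76,-145-48,189),(65,-145,158)]).round(4))
# base corners in this view: 
print(plane(s,[(237/1.55,186/1.55),(462/1.55,215/1.55)],.01).round(4), tr(g,[(-90,-161,10),(125,-161,10)]))
# grip ends: two ends axis
print(proj(s,tr(g,[(101,-60,216),(101,-100,216)]))*1.55)
```

```text
[[ 0.5363 -0.017   0.18  ]
 [ 0.5576 -0.0176  0.18  ]]
[[ 0.5368 -0.0135  0.19  ]
 [ 0.5572 -0.014   0.19  ]]
[[0.5419 0.0372 0.158 ]
 [0.5618 0.0361 0.158 ]]
[[ 0.5362 -0.011   0.189 ]
 [ 0.558  -0.0137  0.189 ]
 [ 0.5528  0.0353  0.158 ]]
[[0.3981 0.0375 0.01  ]
 [0.6094 0.0117 0.01  ]] [[0.39702268 0.03782336 0.01      ]
 [0.61050217 0.0122987  0.01      ]]
[[522.17788708  29.15040193]
 [502.60132138 131.9754453 ]]
```

Emit:
{"method": "servo_tool", "body": {
  "plan": [
    [0.13,0,0,0.05,0,0,0],
    [0.13,0,0,0.08,0,0,0],
    [0.13,0,0,0.095,0,0,0],
    [0.13,0,0,0.105,0,0,0],
    [0.13,0,0,0.115,0,0,0],
    [0.13,0,0,0.125,0,0,0],
    [0.13,0,0,0.135,0,0,0],
    [0.13,0,0,0.14,0,0,0]
  ]
}}

```text
clock: 10.15
position: [0.5472, -0.0091, 0.1597]
tool_rot: [1.295, 1.152, -1.296]
contact_force: [-0.0, -0.0, 1.9]
grip_width: 0.002
```

Run:
```python
from plant import bot
from h import *
s=bot.snapshot("wrist"); save(s,"w8"); crop(s,"w8",0,0,512,384,1.55)
s=bot.snapshot("side"); save(s,"s8"); crop(s,"s8",180,110,340,290,3.3)
st=bot.get_state(); print(st["clock"],st["position"],st["contact_force"])
```

```text
10.25 [ 0.54688579 -0.00917502  0.15932659] [ 0.22514339 -0.66073382  1.06383855]
```

View pics/w8.png

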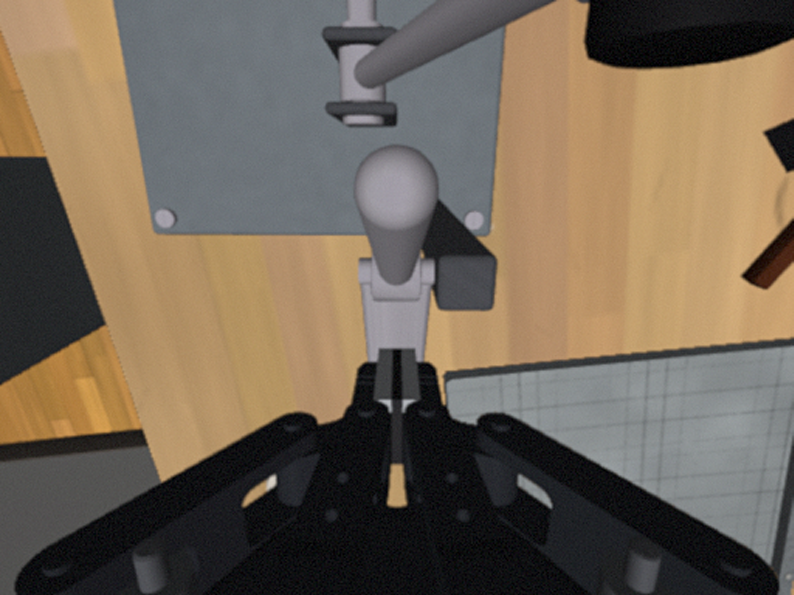

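View pics/s8.png

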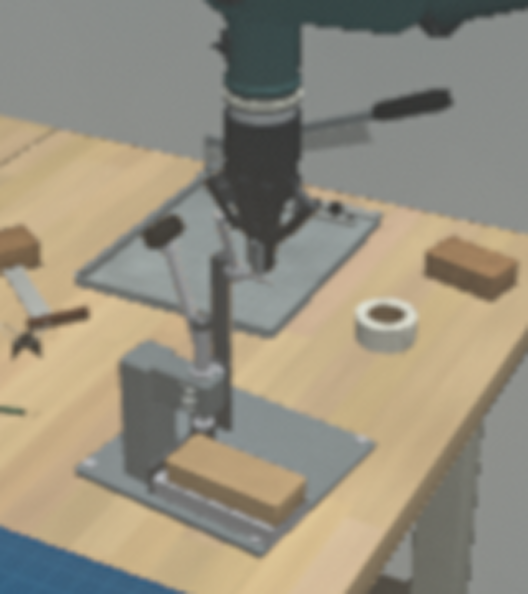

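Emit:
{"method": "servo_tool", "body": {
  "plan": [
    [0,0,0,0.003,0,0,0],
    [0,0,0,0.006,0,0,0],
    [0,0,0,0.006,0,0,0]
  ]
}}

```text
clock: 10.62
position: [0.5479, -0.0097, 0.1577]
tool_rot: [1.296, 1.148, -1.294]
contact_force: [-3.5, -0.9, 11.2]
grip_width: 0.0
```

Emit:
{"method": "servo_tool", "body": {
  "plan": [
    [0,0,0,-0.03,0,0,0],
    [0,0,0,-0.09,0,0,0],
    [0,0,0,-0.15,0,0,0.3],
    [0,0,0,-0.15,0.018,-0.03,0.6],
    [0,0,0,-0.15,0.036,-0.06,0.9],
    [0,0,0,-0.15,0.036,-0.06,0.9],
    [0,0,0,-0.15,0.036,-0.06,0.9]
  ]
}}

```text
clock: 11.5
position: [0.5899, 0.0459, 0.3039]
tool_rot: [1.295, 1.151, -1.297]
contact_force: [-0.8, -0.4, 0.9]
grip_width: 0.901
```

Run:
```python
from plant import bot
from h import *
s=bot.snapshot("wrist"); save(s,"w9"); crop(s,"w9",0,0,512,384,1.55)
s2=bot.snapshot("side"); save(s2,"s9"); crop(s2,"s9",180,110,340,290,3.3)
st=bot.get_state(); print(st["clock"],st["position"],st["contact_force"])
g=[.5055,.187,-.119]
print(proj(s,tr(g,[(101.4,-60,216),(101.4,-100,216)]))*1.55)
print((proj(s2,tr(g,[(101.4,-80,216)]))-[180,110])*3.3)
print(rel(st,tr(g,[(101.4,-80,227)])[0]))
```

```text
11.6 [0.58971865 0.04547471 0.30431585] [0.20676207 0.18390021 0.36164073]
[[398.82384973 167.52808634]
 [398.62467846 251.98283881]]
[[160.62757849 232.83748634]]
[ 0.07729646  0.00100306 -0.05055514]
```

View pics/w9.png

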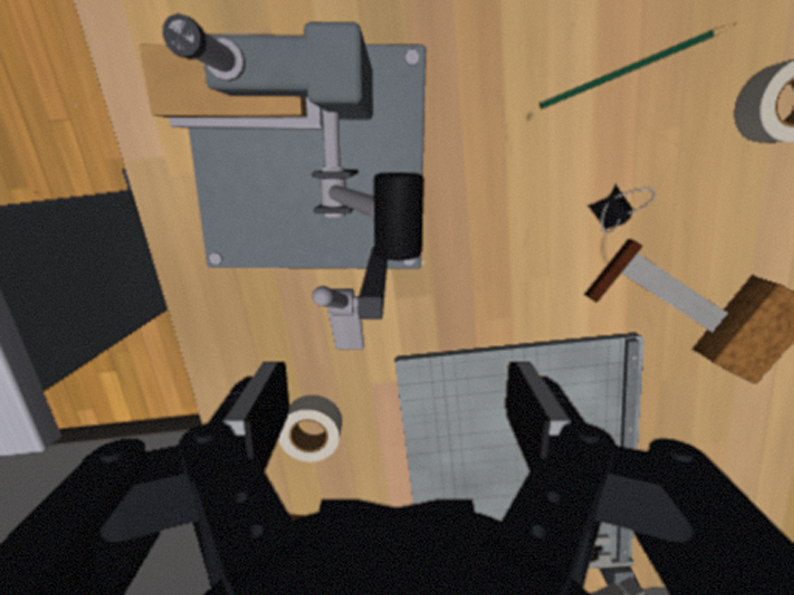

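View pics/s9.png

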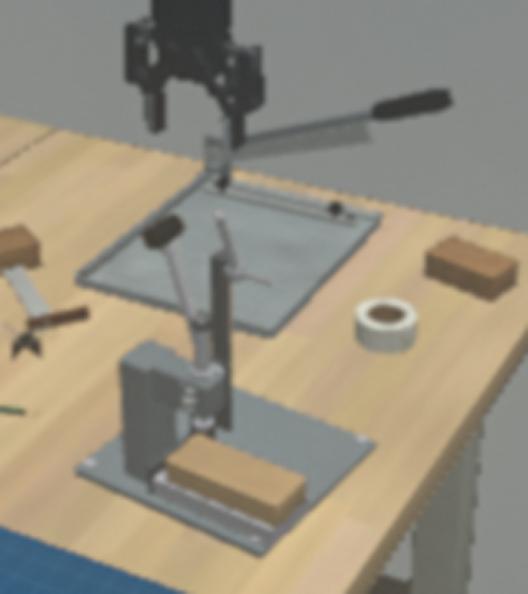

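Emit:
{"method": "servo_tool", "body": {
  "plan": [
    [0,0,0,0,0.001,-0.048,0.9],
    [0,0,0,0.01,0.001,-0.048,0.9],
    [0,0,0,0.05,0.001,-0.048,0.9],
    [0,0,0,0.074,0.001,-0.048,0.9],
    [0,0,0,0.074,0.001,-0.048,0.4],
    [0,0,0,0.074,0.001,-0.048,0.15],
    [0,0,0,0.074,0.001,-0.048,0.15],
    [0,0,0,0.074,0.001,-0.048,0.15],
    [0,0,0,0.074,0.001,-0.048,0.15]
  ],
  "force": 30
}}

```text
clock: 12.72
position: [0.5962, 0.0935, 0.2327]
tool_rot: [1.296, 1.15, -1.295]
contact_force: [-6.0, -0.3, 5.1]
grip_width: 0.265
```

Run:
```python
from plant import bot
from h import *
s2=bot.snapshot("side"); save(s2,"s10"); crop(s2,"s10",180,110,340,290,3.3)
st=bot.get_state(); print(st["clock"],st["position"],st["contact_force"],st["grip_width"])
```

```text
12.775 [0.59625106 0.0935157  0.23271384] [-6.01057069 -0.31372246  5.14137917] 0.2702869874607742
```

View pics/s10.png

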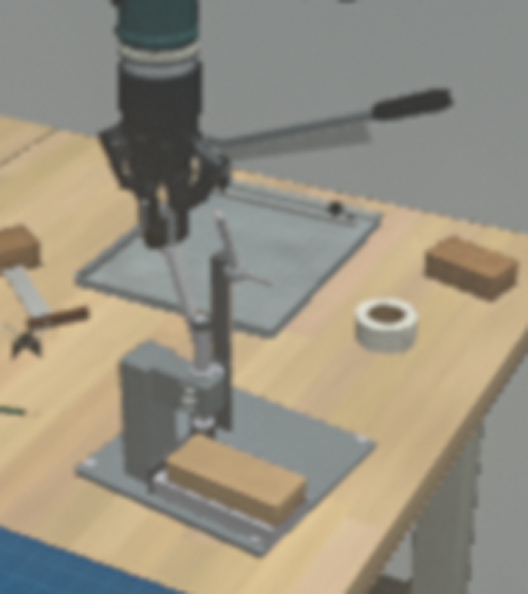

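Emit:
{"method": "servo_tool", "body": {
  "plan": [
    [0,0,0.02,-0.003,-0.01,0,0.15],
    [0,0,0.05,-0.006,-0.02,0,0.15],
    [0,0,0.07,-0.0075,-0.03,0,0.15],
    [0,0,0.1,-0.0085,-0.041,0,0.15],
    [0,0,0.12,-0.009,-0.053,0,0.15],
    [0,0,0.14,-0.0085,-0.065,0,0.15],
    [0,0,0.17,-0.0075,-0.076,0,0.15],
    [0,0,0.2,-0.005,-0.088,0,0.15],
    [0,0,0.22,-0.0025,-0.099,0,0.15],
    [0,0,0.25,0.001,-0.11,0,0.15],
    [0,0,0.25,0.006,-0.12,0,0.15],
    [0,0,0.25,0.007,-0.123,0,0.15]
  ]
}}

```text
clock: 14.28
position: [0.4774, 0.1082, 0.2282]
tool_rot: [1.397, 0.944, -1.099]
contact_force: [5.6, -0.8, 5.6]
grip_width: 0.268
```

Run:
```python
from plant import bot
from h import *
s2=bot.snapshot("side"); save(s2,"s11"); crop(s2,"s11",180,110,340,290,3.3)
s=bot.snapshot("wrist"); save(s,"w11"); crop(s,"w11",0,0,512,384,1.55)
st=bot.get_state(); print(st["clock"],st["position"],st["contact_force"],st["grip_width"])
R=Ro.from_rotvec(st["tool_rot"]).as_matrix()
for d in(.012,.016,.02):
    p=st["position"]+R[:,0]*d-[.5055,.187,0]; c,s_=np.cos(.119),np.sin(.119)
    q=np.array([c*p[0]-s_*p[1],s_*p[0]+c*p[1],p[2]]);print(q, .35+np.arctan2(-(q[0]-.05),q[2]-.075),np.hypot(q[0]-.05,q[2]-.075))
```

```text
14.375 [0.47719792 0.1082441  0.22826018] [ 3.95259482 -1.02510455  8.15307141] 0.2636861536333483
[-0.01562969 -0.08153053  0.21667355] 0.7838144412360837 0.1561366432925065
[-0.01458889 -0.08152107  0.21281134] 0.7882760281506278 0.1521962267474794
[-0.0135481  -0.0815116   0.20894914] 0.7929746801921285 0.1482590007874834
```

View pics/s11.png

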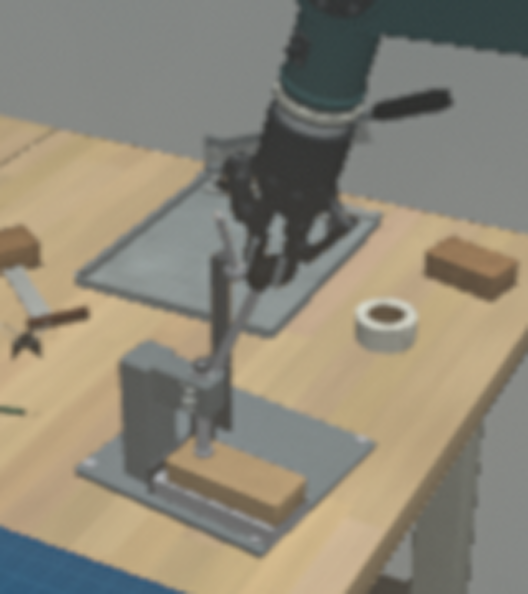

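View pics/w11.png

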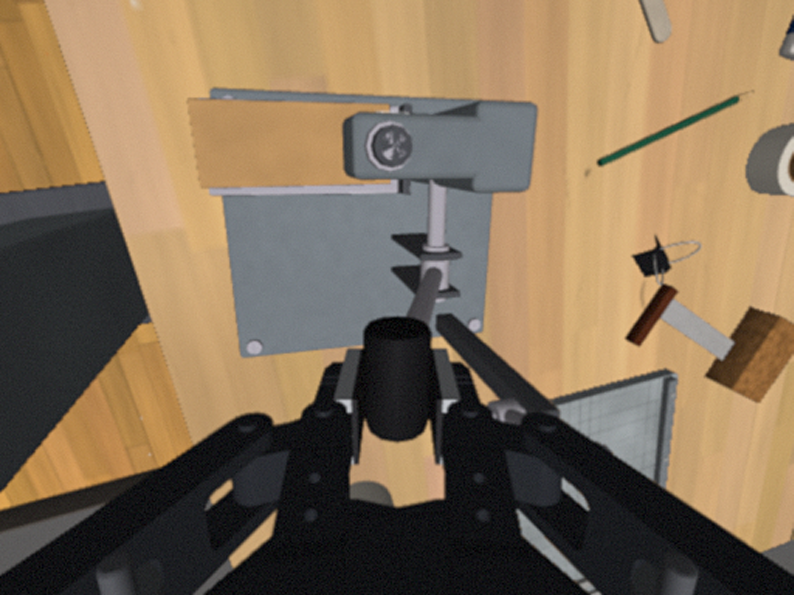

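Emit:
{"method": "servo_tool", "body": {
  "plan": [
    [0,0,0,0.001,-0.004,0,0.15],
    [0,0,0,0.002,-0.008,0,0.15],
    [0,0,0,0.002,-0.008,0,0.15],
    [0,0,0,0.002,-0.008,0,0.15],
    [0,0,0,0.002,-0.008,0,0.15]
  ]
}}

```text
clock: 15.0
position: [0.4752, 0.1085, 0.2273]
tool_rot: [1.403, 0.935, -1.09]
contact_force: [18.3, -2.6, 6.5]
grip_width: 0.264
```

Run:
```python
from plant import bot
from h import *
s2=bot.snapshot("side"); save(s2,"s12"); crop(s2,"s12",180,110,340,290,3.3)
s2=bot.snapshot("scene"); save(s2,"c12"); crop(s2,"c12",230,140,400,310,3.5)
st=bot.get_state(); print(st["clock"],st["position"],st["contact_force"],st["grip_width"])
R=Ro.from_rotvec(st["tool_rot"]).as_matrix()
for d in(.012,.016,.02):
    p=st["position"]+R[:,0]*d-[.5055,.187,0]; c,s_=np.cos(.119),np.sin(.119)
    q=np.array([c*p[0]-s_*p[1],s_*p[0]+c*p[1],p[2]]);print(q, .35+np.arctan2(-(q[0]-.05),q[2]-.075),np.hypot(q[0]-.05,q[2]-.075))
```

```text
15.1 [0.47522487 0.10848601 0.22727499] [17.88531984 -2.7655979   6.59891487] 0.2686324982939957
[-0.01745791 -0.0815142   0.21573258] 0.7969785271317757 0.1560648222543627
[-0.01636391 -0.08150127  0.21188511] 0.8014257339120869 0.1521239735388338
[-0.01526992 -0.08148835  0.20803764] 0.8061093842632876 0.1481862934656476
```

View pics/s12.png

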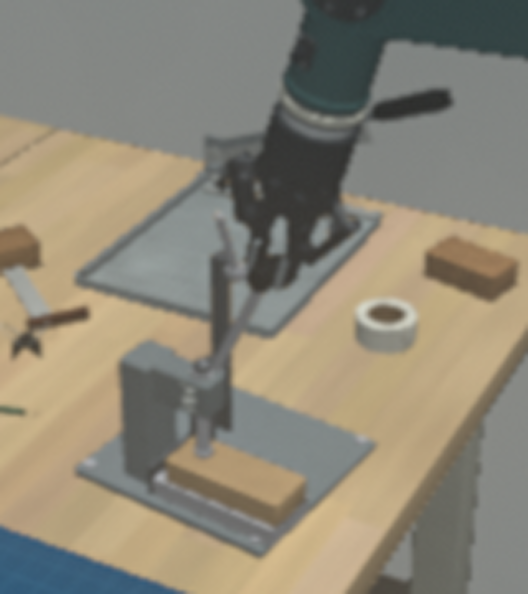

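View pics/c12.png

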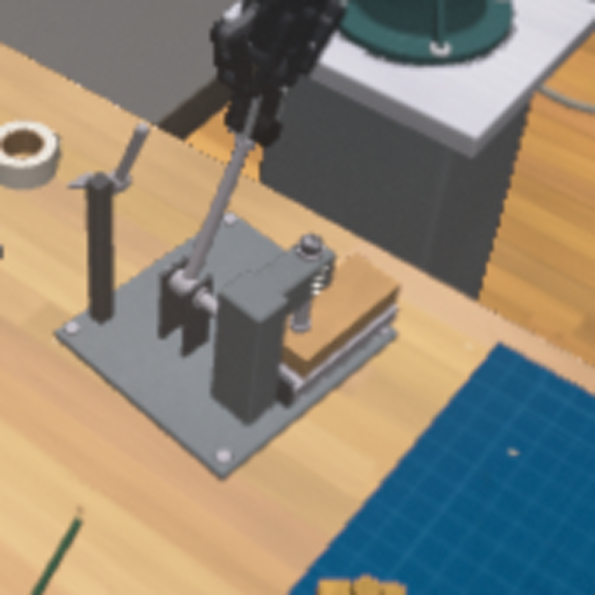

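Run:
```python
from plant import bot
print(bot.job_done())
```

```text
the job is handed in; nothing more can be done
None
```

I finished the sequence and handed the job in at about 15 s of the 64 s allowed. No verdict was reported.

- **Block:** I laid it flat on the anvil, centred across it and reaching under the foot nearly to the fence, then let go of it. The pictures show the foot standing on the block, inside its edges.
- **Catch:** I pressed the tab down until it reached its stop at about 11 N, with the fingertips at the height expected for 1.2 rad. The bar still showed up in the last pictures.
- **Lever:** I pinched the T-grip and pulled it to its stop. The pull rose to about 18 N (the spring alone takes about 6 N) while the grip moved only 2 mm more. The grip position gives about 0.80 rad, and the arm was still holding the lever when I handed in.

I could not read the catch, lever and foot joints directly, so those figures come from tool pose, force and pictures.

**Small disagreements:** Fits of the gauge pose from different views differed by a few mm and about 0.01 rad. One base corner was about 5 mm off, apparently because it is rounded. None of this mattered for the placing.

**Bystanders:** The tape roll and the weight look untouched in the last pictures. I did not measure their positions, nor the cork block's, and the arm went nowhere near any of them.

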